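Strip the test cell onto its drying trays

ROBOT

A 6-joint arm with a two-finger parallel gripper is mounted at the origin on a cart in front of the work surface, level with it; the furniture and walls round the work are solid. World frame = base frame: x ahead of the robot, y to its left, z up, the work surface at z = 0. Lengths are in m, angles in rad, forces in N, time in s.
With the tool pointing down it reaches from about 0.275 to 0.85 m from the base axis. Payload 19 kg.
Tool frame: the origin (TCP) lies on the centre line of the jaws, within the pads' length; the fingertips stand 22 mm ahead of it and the grasp point (between the pads) lies 3 mm ahead of it; y points along the fingers, z is the direction in which the jaws open and shut, and the axes are right-handed (so a half turn about y gives the same grasp; the last joint's range is limited). The gripper opens to 85 mm and grips with 20 to 120 N. Pads are 22 mm wide; open, the fingers measure 114 mm over their backs; the gripper's body (76 mm by 85 mm) begins 54 mm behind the grasp point. The pads swing forward as they close: fully open they stand 13 mm farther back than shut.
Start: joints at [-1.236, 0.15, 1.437, -0, 1.554, -0.134], TCP at [0.26, -0.513, 0.214] pointing down, gripper open.
Joint ranges: [-2.8, 2.8], [-0.68, 2.1], [0.12, 2.68], [-1.39, 4.53], [0.16, 2.79], [-2.81, 2.81]. Speed limits (rad/s): [1.89, 1.89, 2.22, 3.01, 3.01, 3.01].

INTERFACE

Orientations are given as a unit quaternion [w, x, y, z].
In Python, from bench import manip gives the robot as it stands.
- The arm moves only by the tool step_arm, never from a script. Its argument "motion" is a list of rows, each a list of 7 numbers: the shift along the tool's x, y, z in m, then the turn, a rotation vector about the tool's x, y, z in degrees, then the opening, from 0 (shut) to 1 (fully open). A call has 1 to 12 rows; each row is the pose to reach, as a shift and turn from the pose commanded when the call began, along the tool's axes at that moment; what a row does not reach only later rows make up. A row lasts 1/8 s, in which the tool goes at most 62.5 mm and 10.7 degrees, less where a joint would pass 70% of its speed; a pose out of reach is approached as far as the arm can. A call with a gripper value outside its range is refused whole. The fingers move at their own pace and stop on an object; "force" is the grip in N (left out, the last holds). Time passes only in rows, so rows that repeat a pose let the fingers close. It gives the time, the measured TCP pose, the force and the opening at its end, in the units of the state.
- manip.get_obs(): the state, without advancing time (a new reading comes with each control period).
- manip.camera(name): name is "side" or "top"; returns the picture (384x512x3 uint8, blue, green, red); there is no depth.
- manip.calibration(name): a dict with "mtx" (3x3 intrinsics, pixels), "D" ([k1, k2, p1, p2, k3] as OpenCV has them; the pictures are not rectified), "rvec" (rotation vector, rad) and "tvec" (3), from world to camera coordinates, as OpenCV has them. Camera axes: x right, y down, z forward; pixel columns grow to the right and rows downward; lengths in m; the calibration is good to about 2 mm. A picture is of the moment at which its call begins. calibration takes no time and is no camera call.
- manip.sign_off(): hands the job in, once; it reports no verdict.
The state is a dict: "time": time; "q": joint angles; "qvel": joint speeds; "effort": joint torques, N m; "tcp_pos": TCP position; "tool_rot": TCP orientation; "contact_force": force on the tool from outside, world axes, zero at the start; "moment": the same for the moment, N m; "width": finger opening in m.
Only numpy, scipy, OpenCV 4.12 (cv2) and the standard library are available. Lean on these libraries where they do the work, as an engineer would, in place of code of your own. Each camera call takes 0.05 s, during which the arm holds its last target. There are 200 camera calls.

TASK

Take the bench test cell apart for drying: lift the weight and then the three plates one by one straight up off the two dowels of the base, keeping each part level, and leave the dowels bare. Set the steel weight down in the round dish and each plate flat and square in the tray of its own size, between the end lips and not overhanging the sides: brass plate in the smallest tray, white frame in the middle-sized one, black plate in the largest. Leave the petri dish standing where it is.

Things in the scene. Friction and masses are not known exactly. Their poses are not given: they have to be found in the camera images.
- cell_base: Fixed aluminium base of the bench test cell, 80 mm along its x, 146 mm along its y, 12 mm high, with two upright steel dowels of 8 mm diameter at y = +-30 mm whose tips stand 62 mm above the worktop. The stack stands on it with the same centre and yaw. Origin: centre of its underside on the worktop; z up
- weight: Turned steel weight on top of the stack, standing between the two dowel tips: disc of 40 mm diameter and 16 mm height, narrow neck, then a round grip knob of 26 mm diameter from 23 to 38 mm above its underside. Origin: centre of its underside, 57 mm above the worktop at the start; z up. 0.19 to 0.33 kg
- pressure_plate: Top (smallest) plate of the stack: bare brass with four small screw heads, 40 mm wide along its x, 84 mm long along its y, 15 mm thick. Two 10 mm through holes at y = +-30 mm sit on the dowels. Underside 42 mm above the worktop at the start; the dowels stick out 5 mm over its top. Origin: centre of its underside; z up. 0.11 to 0.2 kg. Grip across its width, at the middle
- frame_plate: Middle plate of the stack: white plastic frame with a rectangular window (28 x 36 mm), 50 mm wide along its x, 102 mm long along its y, 15 mm thick. Two 10 mm through holes at y = +-30 mm sit on the dowels. Underside 27 mm above the worktop at the start; it shows all round under the brass plate. Origin: centre of its underside; z up. 0.09 to 0.16 kg. Grip across its width, at the middle
- flow_plate: Bottom (largest) plate of the stack: black, fine grooves in its middle, 60 mm wide along its x, 120 mm long along its y, 15 mm thick. Two 10 mm through holes at y = +-30 mm sit on the dowels. Underside 12 mm above the worktop at the start, resting on the base; it shows all round under the white frame. Origin: centre of its underside; z up. 0.15 to 0.26 kg. Grip across its width, at the middle
- round_dish: Fixed shallow round grey dish, 76 mm outer diameter at its rim, 8 mm high, wall 4 mm, inner floor 4 mm above the worktop. Origin: centre of its underside on the worktop; z up. Place of the steel weight
- tray_small: Fixed grey drying tray, the smallest of three alike: flat floor 64 mm wide along its x and 108 mm long along its y, between two end lips 6 mm thick at its y ends; open along the sides. Floor top 4 mm, lips 12 mm above the worktop. Origin: centre of its underside on the worktop; z up. Place of the brass plate
- tray_medium: Fixed grey drying tray, the middle-sized of three alike: flat floor 74 mm wide along its x and 126 mm long along its y, between two end lips 6 mm thick at its y ends; open along the sides. Floor top 4 mm, lips 12 mm above the worktop. Origin: centre of its underside on the worktop; z up. Place of the white frame
- tray_large: Fixed grey drying tray, the largest of three alike: flat floor 84 mm wide along its x and 144 mm long along its y, between two end lips 6 mm thick at its y ends; open along the sides. Floor top 4 mm, lips 12 mm above the worktop. Origin: centre of its underside on the worktop; z up. Place of the black plate
- petri_lone: Loose closed petri dish, 90 mm diameter, 15 mm high, standing on the worktop among the trays: a bystander, not to be moved. Origin: centre of its underside
Things that resemble listed ones, but are neither listed nor needed, are in the scene too. Leave any purple look-alike of the weight alone.

How it is judged:
By the outcome, as a careful person would: the job done as asked, in the order asked, and still so for the second after the job is handed in, with the robot touching nothing.
It also fails if it takes over 128 s, if anything falls off the work surface, if the arm or the gripper's body presses on something with over 40 N, if the wrist force passes 120 N, or if a joint passes its speed limit or range.

## Working session

There is one attempt and no reset: what is moved stays moved. The work goes in short steps, Python scripts to look and compute and a tool call to move; the robot and the scene stay as the last step left them, time stands still between calls to the robot, and variables do not carry over. Pictures are saved under pics/ and viewed, about 12 in all and at most 16, crops included, and the job is handed in when it is done.

Besides the shell and the picture viewer there is one more tool, called after "Request:" as a command line: name --pt "numbers of a row" for each row, then --argument value for the rest. step_arm: Moves the arm, as the interface text tells. Its arguments: {"type":"object","properties":{"motion":{"type":"array"},"force":{"type":"number"}},"required":["motion"]}

```bash
mkdir -p pics
python3 - <<'E'
from bench import manip
import cv2
for n in("top","side"):
    cv2.imwrite(f"pics/{n}0.png",cv2.resize(manip.camera(n),None,fx=1.5,fy=1.5))
    c=manip.calibration(n);print(c)
print(manip.get_obs())
E
```

```text
{'mtx': array([[498.11780787,   0.        , 247.37004558],
       [  0.        , 498.11780787, 190.4045231 ],
       [  0.        ,   0.        ,   1.        ]]), 'D': array([0.03176923, 0.        , 0.        , 0.        , 0.        ]), 'rvec': array([ 2.18255572, -2.16122815,  0.08236639]), 'tvec': array([0.01000956, 0.50299316, 1.19822588])}
{'mtx': array([[355.99895681,   0.        , 256.4784583 ],
       [  0.        , 355.99895681, 196.14047272],
       [  0.        ,   0.        ,   1.        ]]), 'D': array([0.01062191, 0.        , 0.        , 0.        , 0.        ]), 'rvec': array([ 0.37336639, -2.47856565,  1.55853646]), 'tvec': array([0.46016407, 0.11859158, 0.75297264])}
{'time': 0.1, 'q': array([-1.23597608e+00,  1.50931027e-01,  1.43791728e+00, -8.75473267e-06,
        1.55379933e+00, -1.34014280e-01]), 'qvel': array([-0.00073594, -0.00024144, -0.0021402 , -0.0003188 ,  0.00010147,
        0.00145948]), 'effort': array([ 7.07166808e-03, -7.14375401e+01, -5.71799111e+01, -1.62686233e-04,
        7.10682056e-03,  3.89231968e-05]), 'tcp_pos': array([ 0.25970989, -0.51275508,  0.21376341]), 'tool_rot': array([ 0.16420366, -0.16428459,  0.68813801, -0.6873964 ]), 'contact_force': array([ 0.91600934,  0.03919052, -0.16633758]), 'moment': array([-0.0096394 ,  0.03408323,  0.00347099]), 'width': 0.08569265903680022}
```

View pics/top0.png

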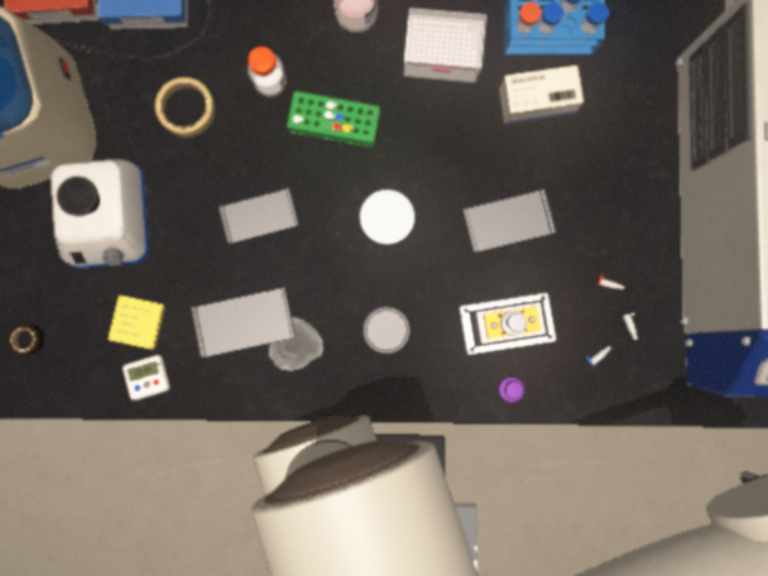

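View pics/side0.png

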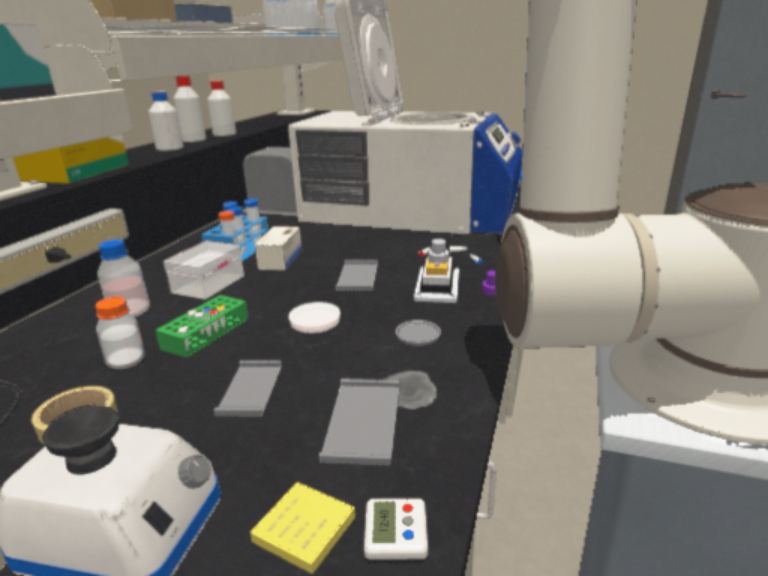

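The top view (1.5×) shows the stack at (508,323) with the purple look-alike at (511,390). The round dish is at (386,330) and the petri dish at (387,217). The trays are at (258,215), (508,220) and (242,322), and a blob lies at (296,345). Next I'll measure sizes to tell the trays apart.

```bash
cat > h.py <<'E'
from bench import manip
import cv2, numpy as np
def toworld(name,px,z):
    c=manip.calibration(name);R=cv2.Rodrigues(c["rvec"])[0];C=-R.T@c["tvec"]
    u=cv2.undistortPoints(np.float64(px).reshape(-1,1,2),c["mtx"],c["D"]).reshape(-1,2)
    d=np.c_[u,np.ones(len(u))]@R
    return (C+d*((z-C[2])/d[:,2])[:,None])[:,:2]
def topix(name,P):
    c=manip.calibration(name);return cv2.projectPoints(np.float64(P).reshape(-1,3),c["rvec"],c["tvec"],c["mtx"],c["D"])[0].reshape(-1,2)
def rect(name,mask,near,z,hull=True):
    """rect of the contour nearest to pixel: centre mm, long, short, yaw (deg) of the long axis from +y"""
    cs=[c for c in cv2.findContours(mask,cv2.RETR_EXTERNAL,cv2.CHAIN_APPROX_NONE)[0] if cv2.contourArea(c)>60]
    c=max(cs,key=lambda c:cv2.pointPolygonTest(c,near,True))
    w=toworld(name,c.reshape(-1,2),z)*1000
    b=cv2.boxPoints(cv2.minAreaRect(w.astype(np.float32)))
    e=[b[1]-b[0],b[2]-b[1]];e.sort(key=np.linalg.norm);l=e[1]
    a=(np.degrees(np.arctan2(l[1],l[0]))-90+90)%180-90
    return b.mean(0).round(1),np.linalg.norm(l).round(1),np.linalg.norm(e[0]).round(1),a.round(2)
E
python3 - <<'E'
from h import *
c=manip.calibration("top");R=cv2.Rodrigues(c["rvec"])[0];print("cam",-R.T@c["tvec"])
im=manip.camera("top");cv2.imwrite("pics/raw_top.png",im)
hsv=cv2.cvtColor(im,cv2.COLOR_BGR2HSV)
g=im.max(2)
for t in(80,100):
  m=((g>t)*255).astype(np.uint8)
  for n,p,z in[("left",(172,143),.006),("right",(338,147),.006),("near",(150,214),.006),("dish",(257,220),.008),("petri",(258,144),.015),("stack",(338,215),.012)]:
    print(t,n,rect("top",m,p,z), im[int(p[1]),int(p[0])])
y=cv2.inRange(hsv,(15,90,80),(35,255,255))
y=cv2.morphologyEx(y,cv2.MORPH_CLOSE,np.ones((15,15)))
print("brass",rect("top",y,(340,215),.057))
crop=cv2.resize(im[185:275,290:400],None,fx=7,fy=6.5,interpolation=cv2.INTER_CUBIC)
cv2.imwrite("pics/stack.png",crop)
E
```

```text
cam [3.97352585e-01 1.20976982e-03 1.23731848e+00]
80 left (array([620.2, 204.8], dtype=float32), np.float32(123.2), np.float32(68.3), np.float32(15.45)) [171 179 185]
80 right (array([ 615.3, -212.2], dtype=float32), np.float32(142.2), np.float32(78.5), np.float32(14.53)) [169 175 183]
80 near (array([421.8, 199.7], dtype=float32), np.float32(202.9), np.float32(139.5), np.float32(13.02)) [183 189 200]
80 dish (array([432.5, -10.6], dtype=float32), np.float32(76.4), np.float32(76.3), np.float32(0.6)) [192 200 212]
80 petri (array([618.9,  -9.5], dtype=float32), np.float32(95.4), np.float32(93.6), np.float32(-44.7)) [245 249 251]
80 stack (array([ 444.6, -207.6], dtype=float32), np.float32(153.3), np.float32(87.1), np.float32(9.34)) [150 155 164]
100 left (array([619.9, 205.1], dtype=float32), np.float32(121.5), np.float32(66.4), np.float32(15.9)) [171 179 185]
100 right (array([ 615.4, -212.3], dtype=float32), np.float32(140.5), np.float32(76.1), np.float32(14.62)) [169 175 183]
100 near (array([422.2, 200.3], dtype=float32), np.float32(200.0), np.float32(137.6), np.float32(13.06)) [183 189 200]
100 dish (array([432.4,  -9.4], dtype=float32), np.float32(76.3), np.float32(74.0), np.float32(-89.4)) [192 200 212]
100 petri (array([618.2,  -8.9], dtype=float32), np.float32(92.9), np.float32(91.9), np.float32(-89.55)) [245 249 251]
100 stack (array([ 444.6, -207.6], dtype=float32), np.float32(150.2), np.float32(84.0), np.float32(9.49)) [150 155 164]
brass (array([ 444.3, -207.2], dtype=float32), np.float32(83.9), np.float32(39.4), np.float32(10.38))
```

View pics/stack.png

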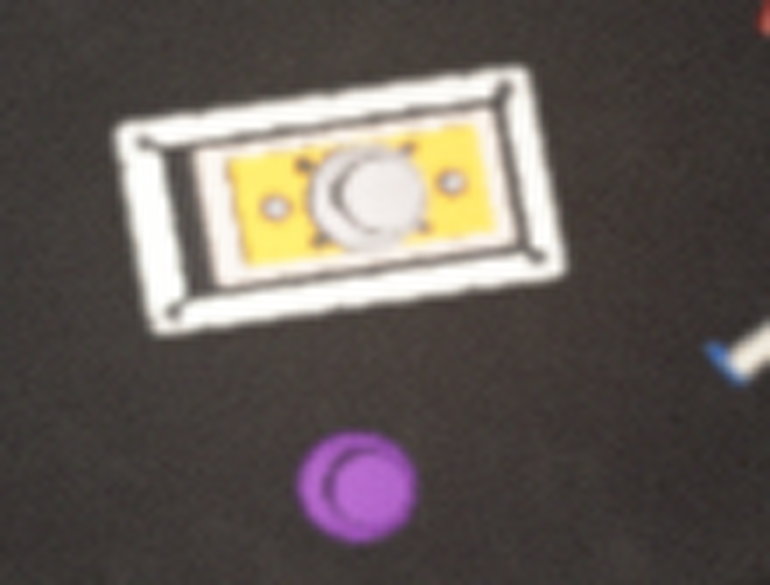

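The grey weight in the stack at crop (370,195) is the target. The purple one at (357,487) is the look-alike, so I leave it alone. By size, left is tray_small (about 121×66), right is tray_medium (about 140×77), and near is tray_large. Next I separate the large tray from the blob and work out the moves.

```bash
cat >> h.py <<'E'
from scipy.spatial.transform import Rotation as Ro
def goal(yaw,flip=1):
    y=np.array([0,0,-1.]);a=np.radians(yaw);z=flip*np.array([np.cos(a),np.sin(a),0]);return Ro.from_matrix(np.c_[np.cross(y,z),y,z])
def cur():
    o=manip.get_obs();q=o["tool_rot"];return o,o["tcp_pos"],Ro.from_quat(np.r_[q[1:],q[0]])
def go(p,yaw):
    """shift (mm) and turn (deg) in tool axes to reach TCP p(m), jaw opening direction at yaw"""
    o,t,R=cur();r=min(((R.inv()*goal(yaw,f)).as_rotvec(degrees=True) for f in(1,-1)),key=np.linalg.norm)
    return "shift mm",(R.inv().apply(np.array(p)-t)*1000).round(1),"turn",r.round(2)
E
python3 - <<'E'
from h import *
im=cv2.imread("pics/raw_top.png");g=im.max(2)
for t in(140,150,160,170):
  m=((g>t)*255).astype(np.uint8)
  print(t,rect("top",m,(150,214),.006))
print("blob val",im[230,198],im[225,205])
m=((g>160)*255).astype(np.uint8);m=cv2.morphologyEx(m,cv2.MORPH_OPEN,np.ones((25,25)));print(rect("top",m,(150,214),.006))
print("knob",toworld("top",[(345,215)],.095))
o,t,R=cur();print(R.as_matrix().round(3))
print(go((.4445,-.2075,.2),9.6))
E
python3 - <<'E'
import cv2
im=cv2.imread("pics/raw_top.png")
cv2.imwrite("pics/blob.png",cv2.resize(im[180:260,115:225],None,fx=7,fy=7,interpolation=cv2.INTER_CUBIC))
E
```

```text
140 (array([422. , 199.7], dtype=float32), np.float32(197.3), np.float32(134.0), np.float32(12.7))
150 (array([441.6, 225.9], dtype=float32), np.float32(153.8), np.float32(83.8), np.float32(12.95))
160 (array([442.7, 223. ], dtype=float32), np.float32(146.7), np.float32(82.0), np.float32(12.95))
170 (array([443. , 223.1], dtype=float32), np.float32(145.3), np.float32(81.6), np.float32(12.7))
blob val [109 114 120] [124 131 136]
(array([442.6, 223.3], dtype=float32), np.float32(133.8), np.float32(81.7), np.float32(1.18))
knob [[ 0.4422115  -0.20950537]]
[[-0.892 -0.     0.452]
 [-0.452  0.001 -0.892]
 [-0.    -1.    -0.001]]
('shift mm', array([-302.8,   14.1, -188.8]), 'turn', array([ 4.000e-02, -7.274e+01, -4.000e-02]))
```

View pics/blob.png

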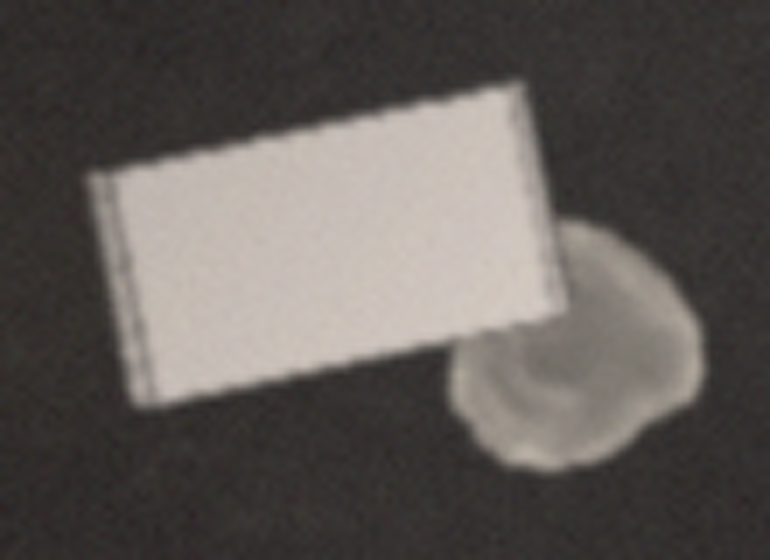

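The blob is a flat stain tucked under the corner of the large tray, whose centre is (442.5, 224) mm with a yaw of about 12.9°. Moving above the weight.

Request:
step_arm --pt "-60 0 -38 0 -10 0 0.5" --pt "-0.303 0.01 -0.189 0 -72.7 0 0.5" --pt "-0.303 0.01 -0.189 0 -72.7 0 0.5" --force 40

```text
time: 0.52
tcp_pos: [0.3571, -0.3508, 0.2098]
tool_rot: [0.346, -0.346, 0.617, -0.616]
contact_force: [1.5, -0.2, 0.1]
width: 0.0426
```

My first row gave millimetres where metres were needed. The per-row limit clamped it in the right direction, so no harm was done. I use metres from here on.

```bash
python3 -c "
from h import *
print(go((.4445,-.2075,.15),9.6))"
```

```text
('shift mm', array([-1.678e+02,  5.980e+01,  1.000e-01]), 'turn', array([ 1.000e-02, -4.094e+01, -2.000e-02]))
```

Request:
step_arm --pt "-0.06 0 0 0 -10 0 0.5" --pt "-0.12 0 0 0 -20 0 0.5" --pt "-0.168 0.0 0 0 -30 0 0.5" --pt "-0.168 0.03 0 0 -41 0 0.5" --pt "-0.168 0.06 0 0 -41 0 0.5" --pt "-0.168 0.06 0 0 -41 0 0.5" --pt "-0.168 0.06 0 0 -41 0 0.5"

```text
time: 1.4
tcp_pos: [0.4451, -0.2098, 0.1512]
tool_rot: [0.539, -0.539, 0.457, -0.458]
contact_force: [-0.1, -0.2, 0.4]
width: 0.0425
```

Run:
```python
from h import *
o,t,R=cur();print(o["time"],t,R.as_matrix()[:,2],o["width"],go((.4445,-.2075,.15),9.6))
s=manip.camera("side")
print(topix("side",[(*t[:2],t[2]-.022),(.4445,-.2075,.095)]))
cv2.imwrite("pics/s1.png",cv2.resize(s[80:220,240:380],None,fx=4.2,fy=4.2,interpolation=cv2.INTER_CUBIC))
```

```text
1.4 [ 0.44507726 -0.20980129  0.15121743] [9.86831691e-01 1.61748747e-01 7.45339634e-04] 0.042525346988645185 ('shift mm', array([-2.4,  1.2, -0.2]), 'turn', array([-0.04, -0.29,  0.03]))
[[291.48163807 148.52038759]
 [291.3032208  160.26230842]]
```

View pics/s1.png

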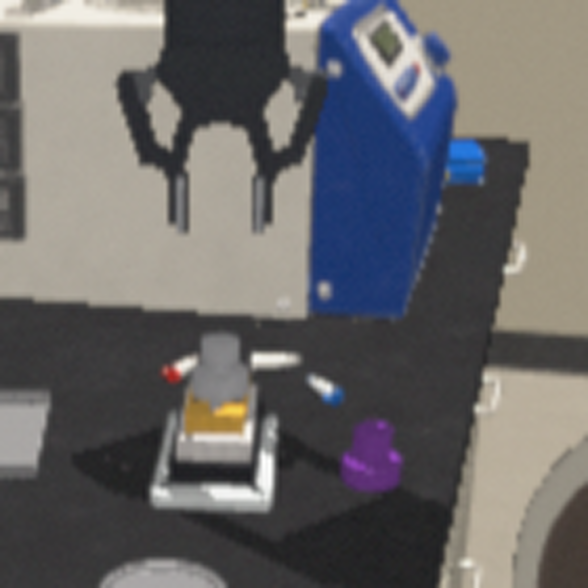

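Side crop: the knob top is at (220,335), as predicted. The finger tips at (180–265,232) look higher than expected, so I recheck after settling.

Request:
step_arm --pt "-0.0024 0.0 0 0 -0.3 0 0.42" --pt "-0.0024 0.0 0 0 -0.3 0 0.42"

```text
time: 1.7
tcp_pos: [0.4445, -0.2071, 0.1506]
tool_rot: [0.54, -0.54, 0.456, -0.456]
contact_force: [0.5, -0.5, -0.7]
width: 0.0358
```

Run:
```python
from h import *
o,t,R=cur();print(o["time"],t,o["qvel"].round(3),R.as_matrix()[:,2],o["width"],go((.4445,-.2075,.15),9.6))
s=manip.camera("side")
for z in(.2,.18,.16,.14,.12):print(z,topix("side",[(*t[:2],z)]), (topix("side",[(*t[:2],z)])-[240,80])*4.2)
s0=cv2.imread("pics/s1.png")
cr=cv2.resize(s[80:220,240:380],None,fx=4.2,fy=4.2,interpolation=cv2.INTER_CUBIC)
print(np.abs(cr.astype(int)-s0).max(2)[150:260].mean())
cv2.imwrite("pics/s2.png",cr)
```

```text
1.7 [ 0.44450263 -0.20710955  0.15064004] [-0.003  0.004  0.002 -0.    -0.002 -0.001] [9.85855941e-01 1.67593804e-01 6.16090524e-04] 0.03580287254879067 ('shift mm', array([ 0.4,  0.6, -0.1]), 'turn', array([-0.04,  0.05,  0.03]))
0.2 [[291.88707503 123.9541794 ]] [[217.92571513 184.6075535 ]]
0.18 [[291.76478912 131.13894057]] [[217.41211432 214.78355041]]
0.16 [[291.64493813 138.19749625]] [[216.90874015 244.42948423]]
0.14 [[291.52744837 145.13331409]] [[216.41528317 273.5599192 ]]
0.12 [[291.41224915 151.94973062]] [[215.93144641 302.18886861]]
4.6135745207173775
```

View pics/s2.png

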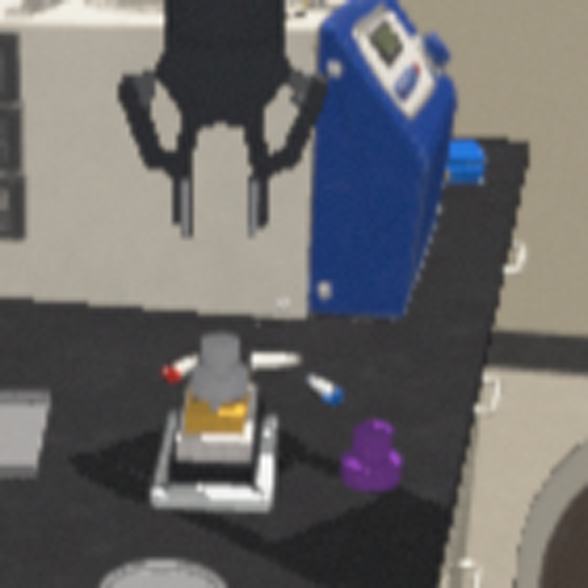

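The tips appear at crop y≈238 (z≈0.164 by projection), about 27 mm higher than the state implies. The top view should show whether this is a depth error or a height error.

Run:
```python
from h import *
o,t,R=cur()
s=manip.camera("top")
print([ (z,((topix("top",[(*t[:2],z)])-[250,110])*4.2).round(0)) for z in(.0,.1,.15,.2,.3)])
c=manip.calibration("side");Rr=cv2.Rodrigues(c["rvec"])[0];print("cam",-Rr.T@c["tvec"])
cv2.imwrite("pics/t2.png",cv2.resize(s[110:250,250:430],None,fx=4.2,fy=4.2,interpolation=cv2.INTER_CUBIC))
```

```text
[(0.0, array([[365., 443.]])), (0.1, array([[396., 436.]])), (0.15, array([[414., 433.]])), (0.2, array([[433., 428.]])), (0.3, array([[479., 419.]]))]
cam [0.23130617 0.73724761 0.44243209]
```

View pics/t2.png

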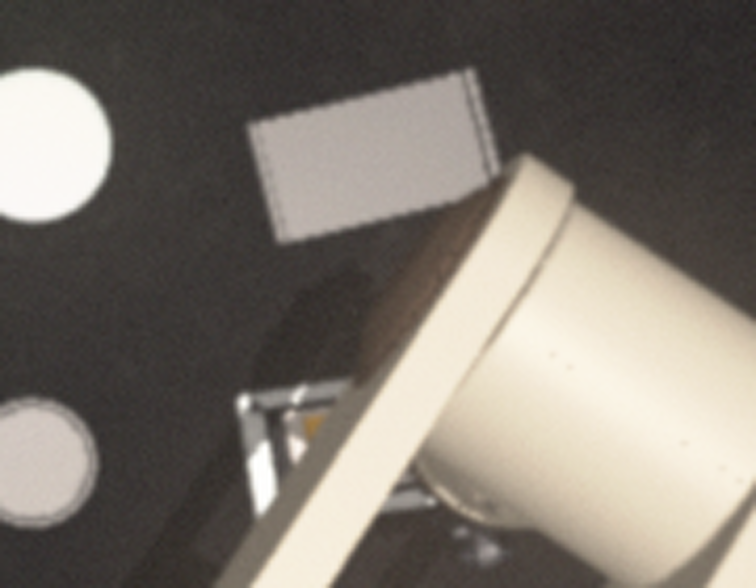

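The top view is blocked by the wrist and doesn't settle it. TCP z = 0.10 is safe under either reading, so I descend there and look again.

Request:
step_arm --pt "0 0.025 0 0 0 0 0.42" --pt "0 0.05 0 0 0 0 0.42" --pt "0 0.05 0 0 0 0 0.42"

```text
time: 2.17
tcp_pos: [0.4436, -0.2066, 0.0989]
tool_rot: [-0.54, 0.54, -0.457, 0.455]
contact_force: [0.6, -0.0, 0.0]
width: 0.036
```

Run:
```python
from h import *
o,t,R=cur();print(o["time"],t,o["width"],o["contact_force"])
s=manip.camera("side")
cr=cv2.resize(s[100:210,265:335],None,fx=6,fy=5.4,interpolation=cv2.INTER_CUBIC)
for z in(.12,.1,.08):print(z,((topix("side",[(*t[:2],z)])-[265,100])*[6,5.4]).round(0))
cv2.imwrite("pics/s3.png",cr)
```

```text
2.175 [ 0.44364738 -0.20663253  0.09888448] 0.03595001122070657 [ 0.61052254 -0.0312179   0.02527961]
0.12 [[160. 281.]]
0.1 [[159. 317.]]
0.08 [[159. 353.]]
```

View pics/s3.png

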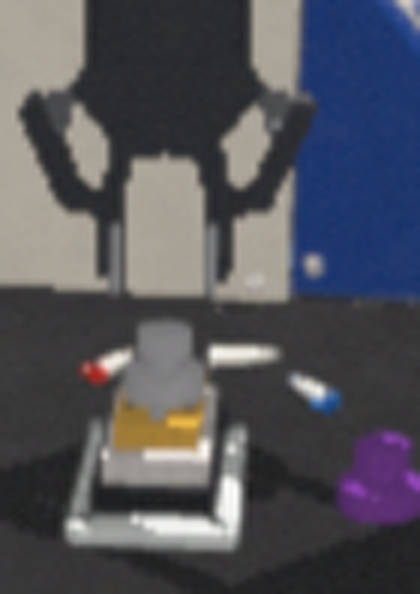

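By projection the tips (crop y≈297) are still above the knob top (320). A harmless test is to close here to below 26 mm: if the spec geometry holds, the fingers stop on the knob.

Request:
step_arm --pt "0 0 0 0 0 0 0.25" --pt "0 0 0 0 0 0 0.25" --pt "0 0 0 0 0 0 0.25" --pt "0 0 0 0 0 0 0.25" --force 20

```text
time: 2.72
tcp_pos: [0.4444, -0.2071, 0.1003]
tool_rot: [0.54, -0.54, 0.456, -0.456]
contact_force: [-0.6, -0.5, -0.3]
width: 0.0217
```

The fingers closed to 21.7 mm over nothing, so the image is right: the real tips sit about 10 mm above the reported TCP. I'll trust the images and reopen, then descend in steps while watching the force.

Request:
step_arm --pt "0 0 0 0 0 0 0.45" --pt "0 0 0 0 0 0 0.45" --pt "0 0.005 0 0 0 0 0.45" --pt "0 0.01 0 0 0 0 0.45" --pt "0 0.015 0 0 0 0 0.45" --pt "0 0.02 0 0 0 0 0.45" --pt "0 0.022 0 0 0 0 0.45" --pt "0 0.022 0 0 0 0 0.45"

```text
time: 3.72
tcp_pos: [0.4444, -0.2071, 0.0779]
tool_rot: [0.54, -0.54, 0.456, -0.456]
contact_force: [-0.7, 0.1, -0.7]
width: 0.0385
```

Run:
```python
from h import *
o,t,R=cur();print(o["time"],t,o["width"],o["contact_force"])
s=manip.camera("side");cv2.imwrite("pics/raw_s4.png",s)
for z in(.12,.1,.08):print(z,((topix("side",[(*t[:2],z)])-[265,120])*[8,8]).round(0))
cv2.imwrite("pics/s4.png",cv2.resize(s[120:195,265:335],None,fx=8,fy=8,interpolation=cv2.INTER_CUBIC))
```

```text
3.725 [ 0.44435565 -0.20707495  0.07794772] 0.038519617148589695 [-0.67810943  0.09047581 -0.70996074]
0.12 [[212. 256.]]
0.1 [[211. 309.]]
0.08 [[210. 362.]]
```

View pics/s4.png

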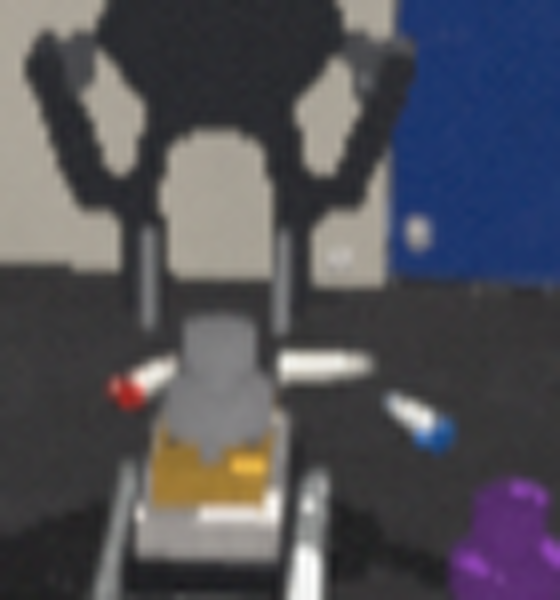

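The tips (crop y≈332) are at z≈0.091, level with the knob top and centred to within 1 mm. I go down 11 mm more and close.

Request:
step_arm --pt "0 0.004 0 0 0 0 0.45" --pt "0 0.008 0 0 0 0 0.45" --pt "0 0.011 0 0 0 0 0.45" --pt "0 0.011 0 0 0 0 0.25" --pt "0 0.011 0 0 0 0 0.2" --pt "0 0.011 0 0 0 0 0.2" --pt "0 0.011 0 0 0 0 0.2" --force 40

```text
time: 4.65
tcp_pos: [0.4444, -0.2071, 0.0671]
tool_rot: [0.54, -0.54, 0.456, -0.456]
contact_force: [0.0, -0.2, -1.9]
width: 0.0238
```

Request:
step_arm --pt "0 0 0 0 0 0 0.2" --pt "0 0 0 0 0 0 0.2"

```text
time: 4.9
tcp_pos: [0.4444, -0.2071, 0.0671]
tool_rot: [0.54, -0.54, 0.456, -0.456]
contact_force: [-0.4, 0.8, -2.5]
width: 0.0237
```

Run:
```python
from h import *
o,t,R=cur();print(o["time"],t,o["width"],o["contact_force"],o["moment"])
s=manip.camera("side")
cv2.imwrite("pics/s5.png",cv2.resize(s[120:195,265:335],None,fx=8,fy=8,interpolation=cv2.INTER_CUBIC))
```

```text
4.9 [ 0.44437132 -0.20707395  0.06705218] 0.023689284402544808 [-0.36227352  0.78184913 -2.5481801 ] [-0.05796706  0.03155962 -0.03123351]
```

View pics/s5.png

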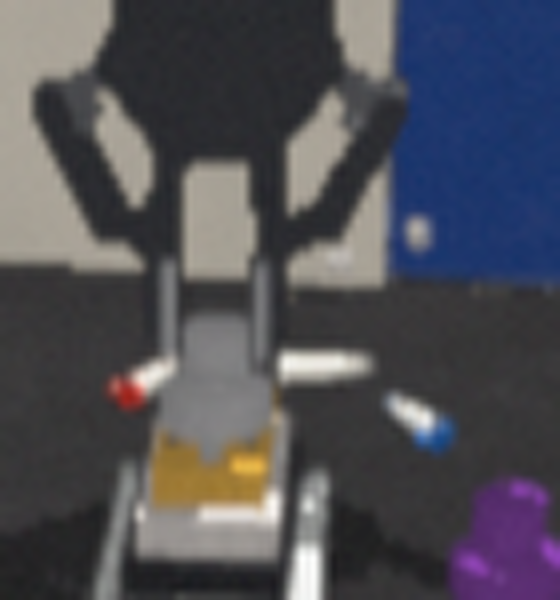

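The fingers are on the knob sides (crop 178–255), with the tips at y≈370 just over the disc. I lift straight up and check the load.

Request:
step_arm --pt "0 -0.005 0 0 0 0 0.2" --pt "0 -0.015 0 0 0 0 0.2" --pt "0 -0.04 0 0 0 0 0.2" --pt "0 -0.07 0 0 0 0 0.2" --pt "0 -0.1 0 0 0 0 0.2" --pt "0 -0.1 0 0 0 0 0.2" --force 50

```text
time: 5.7
tcp_pos: [0.4452, -0.2077, 0.1697]
tool_rot: [0.54, -0.54, 0.455, -0.458]
contact_force: [0.7, -0.6, -2.8]
width: 0.0231
```

Run:
```python
from h import *
o,t,R=cur();print(o["time"],t,o["width"],o["contact_force"],o["q"])
print(go((.4325,-.010,t[2]),9.6),"dz")
s=manip.camera("side");cv2.imwrite("pics/raw_s6.png",s)
cv2.imwrite("pics/s6.png",cv2.resize(s[80:205,230:350],None,fx=5,fy=4.8,interpolation=cv2.INTER_CUBIC))
```

```text
5.7 [ 0.44524573 -0.20766646  0.16974467] 0.023088386355839034 [ 0.69983279 -0.61896047 -2.82475628] [-5.93432953e-01 -8.01525337e-03  1.69708172e+00  7.46477182e-05
  1.44830146e+00 -7.61783834e-01]
('shift mm', array([-197. ,   -0.5,   20.6]), 'turn', array([-0.18,  0.05,  0.16])) dz
```

View pics/s6.png

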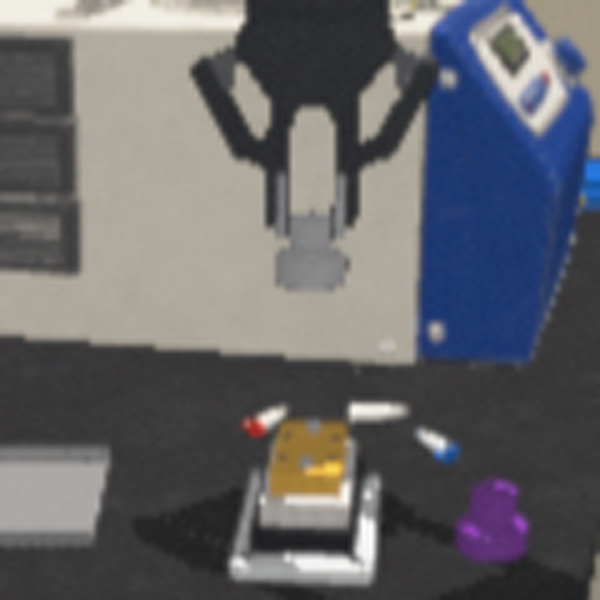

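The weight hangs straight in the grip (load about 2.8 N). The brass plate with its two dowel tips is left on the stack at crop (310,455). Moving to the dish.

Request:
step_arm --pt "-0.04 0 0.004 0 0 0 0.2" --pt "-0.09 0 0.009 0 0 0 0.2" --pt "-0.14 0 0.014 0 0 0 0.2" --pt "-0.18 0 0.019 0 0 0 0.2" --pt "-0.197 0 0.0206 0 0 0 0.2" --pt "-0.197 0.03 0.0206 0 0 0 0.2" --pt "-0.197 0.07 0.0206 0 0 0 0.2" --pt "-0.197 0.11 0.0206 0 0 0 0.2" --pt "-0.197 0.135 0.0206 0 0 0 0.2" --pt "-0.197 0.135 0.0206 0 0 0 0.2"

```text
time: 7.0
tcp_pos: [0.43, -0.0091, 0.0301]
tool_rot: [-0.54, 0.541, -0.458, 0.455]
contact_force: [0.6, -0.0, -1.8]
width: 0.0229
```

```bash
python3 -c "
from h import *
o,t,R=cur();print(o['time'],t,o['contact_force']);print(go((.4323,-.0097,.014),9.6))"
```

```text
7.0 [ 0.43003454 -0.00910173  0.03012626] [ 0.56133673 -0.02656072 -1.79213978]
('shift mm', array([ 1. , 16.1,  2.2]), 'turn', array([ 0.24,  0.04, -0.1 ]))
```

Request:
step_arm --pt "0.0 0.003 0 0 0 0 0.2" --pt "0.0 0.007 0.001 0 0 0 0.2" --pt "0.0 0.012 0.001 0 0 0 0.2" --pt "0.0 0.016 0.001 0 0 0 0.2" --pt "0.0 0.016 0.001 0 0 0 0.2"

```text
time: 7.62
tcp_pos: [0.4325, -0.0092, 0.0158]
tool_rot: [-0.54, 0.54, -0.456, 0.456]
contact_force: [-0.3, 0.3, -2.3]
width: 0.0234
```

Request:
step_arm --pt "0.0 0.001 0 0 0 0 0.2" --pt "0.0 0.002 0 0 0 0 0.2" --pt "0.0 0.002 0 0 0 0 0.2"

```text
time: 8.0
tcp_pos: [0.4326, -0.0092, 0.0141]
tool_rot: [0.54, -0.54, 0.456, -0.456]
contact_force: [-0.2, -0.6, -3.0]
width: 0.0232
```

Request:
step_arm --pt "0.0 0.001 0 0 0 0 0.2" --pt "0.0 0.001 0 0 0 0 0.2" --pt "0.0 0.001 0 0 0 0 0.2"

```text
time: 8.38
tcp_pos: [0.4328, -0.0093, 0.0137]
tool_rot: [0.54, -0.54, 0.456, -0.456]
contact_force: [-5.7, 0.4, 13.3]
width: 0.0232
```

Touched down (13 N up). I release and rise.

Request:
step_arm --pt "0.0 -0.0005 0 0 0 0 0.45" --pt "0.0 -0.0005 0 0 0 0 0.5" --pt "0.0 -0.0005 0 0 0 0 0.5" --pt "0.0 -0.02 0 0 0 0 0.6" --pt "0.0 -0.06 0 0 0 0 0.75" --pt "0.0 -0.1 0 0 0 0 0.75" --pt "0.0 -0.12 0 0 0 0 0.75" --pt "0.0 -0.12 0 0 0 0 0.75"

```text
time: 9.38
tcp_pos: [0.4333, -0.0094, 0.1342]
tool_rot: [0.541, -0.54, 0.455, -0.457]
contact_force: [-0.7, 0.3, -0.5]
width: 0.0642
```

Run:
```python
from h import *
o,t,R=cur();print(o["time"],t,o["width"],go((.4445,-.2075,t[2]),9.6))
s=manip.camera("side")
a=cv2.resize(s[110:250,235:335],None,fx=4,fy=4,interpolation=cv2.INTER_CUBIC)
im=manip.camera("top");b=cv2.resize(im[185:275,290:390],None,fx=4,fy=4,interpolation=cv2.INTER_CUBIC)
b=cv2.copyMakeBorder(b,0,a.shape[0]-b.shape[0],0,0,cv2.BORDER_CONSTANT)
cv2.imwrite("pics/m7.png",np.hstack([a,b]))
hsv=cv2.cvtColor(im,cv2.COLOR_BGR2HSV)
y=cv2.morphologyEx(cv2.inRange(hsv,(15,90,80),(35,255,255)),cv2.MORPH_CLOSE,np.ones((15,15)))
print("brass",rect("top",y,(345,215),.057))
for p in [(.4445,-.2075,.057)]:print(topix("side",[p]))
```

```text
9.375 [ 0.43334028 -0.0093711   0.13422867] 0.06421642126979914 ('shift mm', array([ 1.972e+02,  1.000e-01, -2.220e+01]), 'turn', array([-0.14,  0.05,  0.05]))
brass (array([ 444.6, -206.9], dtype=float32), np.float32(84.4), np.float32(39.5), np.float32(9.69))
[[291.09500963 172.62815641]]
```

View pics/m7.png

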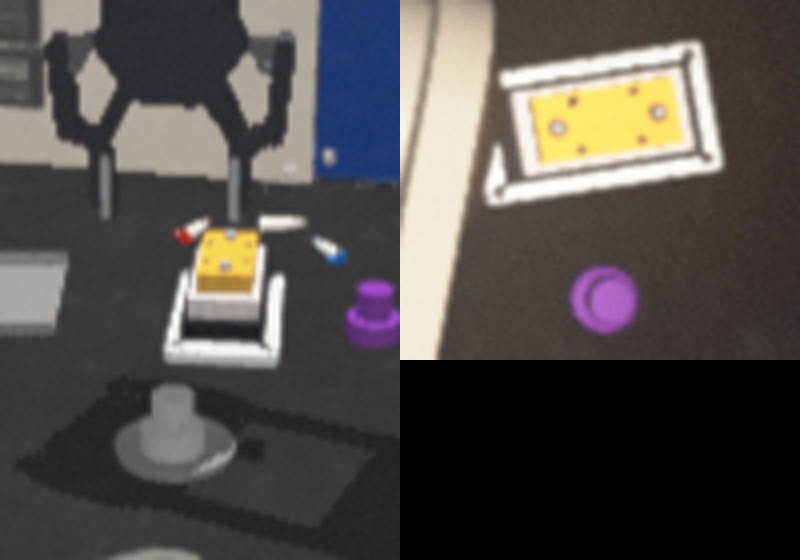

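The weight stands in the dish at side-crop (173,430), and the brass plate is undisturbed on its dowels at yaw 9.7°. On to the brass plate.

Request:
step_arm --pt "0.04 0 -0.004 0 0 0 0.72" --pt "0.09 0 -0.01 0 0 0 0.72" --pt "0.14 0 -0.015 0 0 0 0.72" --pt "0.18 0 -0.02 0 0 0 0.72" --pt "0.197 0 -0.022 0 0 0 0.72" --pt "0.197 0 -0.022 0 0 0 0.72" --pt "0.197 0.03 -0.022 0 0 0 0.72" --pt "0.197 0.06 -0.022 0 0 0 0.72" --pt "0.197 0.08 -0.022 0 0 0 0.72" --pt "0.197 0.08 -0.022 0 0 0 0.72"

```text
time: 10.72
tcp_pos: [0.4433, -0.2054, 0.0518]
tool_rot: [-0.541, 0.541, -0.457, 0.455]
contact_force: [0.3, 0.1, 0.9]
width: 0.0613
```

```bash
python3 -c "
from h import *
o,t,R=cur();print(o['time'],t,o['contact_force']);print(go((.4445,-.2073,.033),9.65))"
```

```text
10.725 [ 0.44326442 -0.20540091  0.05178703] [0.32639802 0.07747433 0.88179085]
('shift mm', array([ 2.1, 18.8,  0.9]), 'turn', array([ 0.12,  0.06, -0.13]))
```

Request:
step_arm --pt "0.001 0.006 0 0 0 0 0.72" --pt "0.001 0.012 0 0 0 0 0.72" --pt "0.001 0.019 0 0 0 0 0.72" --pt "0.001 0.019 0 0 0 0 0.72" --pt "0.001 0.019 0 0 0 0 0.72"

```text
time: 11.35
tcp_pos: [0.4442, -0.2082, 0.0342]
tool_rot: [0.54, -0.54, 0.456, -0.456]
contact_force: [0.1, 0.1, 0.4]
width: 0.0613
```

Run:
```python
from h import *
o,t,R=cur();print(o["time"],t,o["width"],o["contact_force"],go((.4445,-.2073,.033),9.65))
s=manip.camera("side");cv2.imwrite("pics/raw_s8.png",s)
cv2.imwrite("pics/s8.png",cv2.resize(s[135:205,255:335],None,fx=8,fy=8,interpolation=cv2.INTER_CUBIC))
for z in(.06,.05,.04):print(z,((topix("side",[(.4445,-.2073,z)])-[255,135])*8).round(0))
```

```text
11.35 [ 0.44420528 -0.20823375  0.03418752] 0.06131935200395106 [0.14100933 0.08487802 0.38359715] ('shift mm', array([-0.9,  1.2,  0.4]), 'turn', array([-0.01, -0.01, -0.  ]))
0.06 [[289. 294.]]
0.05 [[288. 319.]]
0.04 [[288. 344.]]
```

View pics/s8.png

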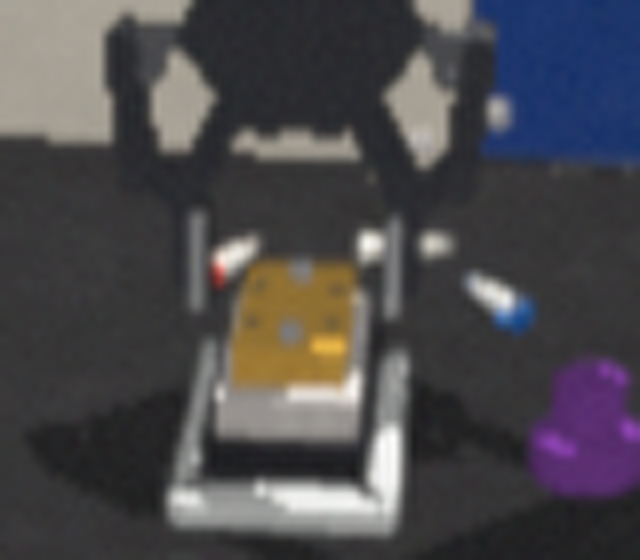

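The fingers straddle the brass plate symmetrically (inner faces at crop x 207 and 387, plate middle ≈297), with the tips at y≈312. I lower slightly and close gently.

Request:
step_arm --pt "-0.001 0.001 0 0 0 0 0.6" --pt "-0.001 0.001 0 0 0 0 0.5" --pt "-0.001 0.001 0 0 0 0 0.4" --pt "-0.001 0.001 0 0 0 0 0.35" --pt "-0.001 0.001 0 0 0 0 0.35" --force 25

```text
time: 12.02
tcp_pos: [0.444, -0.2071, 0.0332]
tool_rot: [0.54, -0.54, 0.456, -0.456]
contact_force: [-2.1, 2.0, 5.5]
width: 0.0388
```

Request:
step_arm --pt "0 -0.001 0 0 0 0 0.35" --pt "0 -0.003 0 0 0 0 0.35" --pt "0 -0.006 0 0 0 0 0.35" --pt "0 -0.006 0 0 0 0 0.35" --force 60

```text
time: 12.52
tcp_pos: [0.4441, -0.2072, 0.0393]
tool_rot: [0.54, -0.54, 0.456, -0.456]
contact_force: [0.1, 0.6, -1.4]
width: 0.0375
```

Lifted cleanly (1.4 N, no side load). I continue up off the dowels.

Request:
step_arm --pt "0 -0.008 0 0 0 0 0.35" --pt "0 -0.016 0 0 0 0 0.35" --pt "0 -0.024 0 0 0 0 0.35" --pt "0 -0.05 0 0 0 0 0.35" --pt "0 -0.08 0 0 0 0 0.35" --pt "0 -0.1 0 0 0 0 0.35" --pt "0 -0.1 0 0 0 0 0.35"

```text
time: 13.4
tcp_pos: [0.4446, -0.2075, 0.1405]
tool_rot: [0.54, -0.54, 0.455, -0.457]
contact_force: [0.4, 1.0, -1.7]
width: 0.0375
```

```bash
python3 -c "
from h import *
o,t,R=cur();print(o['time'],t,o['contact_force'],o['width']);print(go((.6198,.2048,t[2]),15.6))"
```

```text
13.4 [ 0.44457584 -0.20752143  0.14053821] [ 0.37665304  0.95938724 -1.70106907] 0.03750583814786128
('shift mm', array([-3.771e+02, -2.000e-01,  2.419e+02]), 'turn', array([-0.11, -5.95,  0.11]))
```

Request:
step_arm --pt "-0.04 0 0.025 0 -1 0 0.35" --pt "-0.08 0 0.05 0 -2 0 0.35" --pt "-0.12 0 0.077 0 -3 0 0.35" --pt "-0.165 0 0.105 0 -4 0 0.35" --pt "-0.21 0 0.135 0 -5 0 0.35" --pt "-0.255 0 0.163 0 -6 0 0.35" --pt "-0.3 0 0.192 0 -6 0 0.35" --pt "-0.34 0 0.218 0 -6 0 0.35" --pt "-0.365 0 0.234 0 -6 0 0.35" --pt "-0.377 0 0.242 0 -6 0 0.35" --pt "-0.377 0 0.242 0 -6 0 0.35"

```text
time: 14.78
tcp_pos: [0.6192, 0.2051, 0.1382]
tool_rot: [-0.563, 0.564, -0.427, 0.427]
contact_force: [-0.4, 0.3, -1.6]
width: 0.0378
```

```bash
python3 -c "
from h import *
o,t,R=cur();print(o['time'],t,o['contact_force'],o['width'],o['q'].round(2));print(go((.6198,.2048,-.003),15.6))"
```

```text
14.775 [0.61916454 0.20514064 0.13816567] [-0.39847868  0.25721142 -1.5586254 ] 0.03779226394991842 [ 0.2   0.34  1.35 -0.    1.45 -0.07]
('shift mm', array([  0.5, 141.2,   0.7]), 'turn', array([ 0.07,  0.08, -0.  ]))
```

Request:
step_arm --pt "0 0.04 0 0 0 0 0.35" --pt "0 0.08 0 0 0 0 0.35" --pt "0 0.11 0 0 0 0 0.35" --pt "0 0.125 0 0 0 0 0.35" --pt "0 0.131 0 0 0 0 0.35" --pt "0 0.136 0 0 0 0 0.35" --pt "0 0.139 0 0 0 0 0.35" --pt "0 0.139 0 0 0 0 0.35"

```text
time: 15.78
tcp_pos: [0.6195, 0.2051, 0.0004]
tool_rot: [0.564, -0.563, 0.427, -0.427]
contact_force: [-0.2, -0.4, -1.2]
width: 0.0377
```

Request:
step_arm --pt "0 0.001 0 0 0 0 0.35" --pt "0 0.002 0 0 0 0 0.35" --pt "0 0.003 0 0 0 0 0.35" --pt "0 0.004 0 0 0 0 0.35" --pt "0 0.004 0 0 0 0 0.35"

```text
time: 16.4
tcp_pos: [0.6193, 0.205, -0.004]
tool_rot: [-0.563, 0.563, -0.427, 0.427]
contact_force: [-0.1, -0.1, -1.2]
width: 0.0375
```

Request:
step_arm --pt "0 0.0005 0 0 0 0 0.35" --pt "0 0.001 0 0 0 0 0.35" --pt "0 0.001 0 0 0 0 0.35"

```text
time: 16.77
tcp_pos: [0.6194, 0.2051, -0.0044]
tool_rot: [0.563, -0.563, 0.427, -0.427]
contact_force: [-2.2, -1.0, 5.2]
width: 0.0378
```

Touched down. I release and rise.

Request:
step_arm --pt "0 0 0 0 0 0 0.5" --pt "0 0 0 0 0 0 0.65" --pt "0 0 0 0 0 0 0.7" --pt "0 -0.02 0 0 0 0 0.75" --pt "0 -0.06 0 0 0 0 0.8" --pt "0 -0.1 0 0 0 0 0.82" --pt "0 -0.14 0 0 0 0 0.82" --pt "0 -0.14 0 0 0 0 0.82"

```text
time: 17.77
tcp_pos: [0.6209, 0.2054, 0.1403]
tool_rot: [0.565, -0.562, 0.426, -0.429]
contact_force: [-0.8, -0.5, 0.7]
width: 0.0702
```

Run:
```python
from h import *
o,t,R=cur();print(o["time"],t,o["width"],go((.4444,-.2075,t[2]),9.65))
im=manip.camera("top");cv2.imwrite("pics/raw_t9.png",im);g=im.max(2)
for tt in(110,140):print(rect("top",((g>tt)*255).astype(np.uint8),(338,215),.012))
w=((im.min(2)>150)*255).astype(np.uint8)
w2=w.copy()
n,l,st,c=cv2.connectedComponentsWithStats(w);print([(tuple(st[i]),c[i].round(0)) for i in range(1,n) if 290<c[i][0]<390 and 185<c[i][1]<250])
a=cv2.resize(im[185:250,290:390],None,fx=4,fy=4,interpolation=cv2.INTER_CUBIC);s=manip.camera("side")
b=cv2.resize(s[225:290,130:230],None,fx=4,fy=4,interpolation=cv2.INTER_CUBIC)
cv2.imwrite("pics/m9.png",np.hstack([a,b]))
```

```text
17.775 [0.62087213 0.20541788 0.1403143 ] 0.07021650548937153 ('shift mm', array([ 350. ,   -1.8, -281.3]), 'turn', array([-0.39,  6.  ,  0.  ]))
(array([ 444.5, -207.6], dtype=float32), np.float32(149.3), np.float32(83.0), np.float32(9.56))
(array([ 444.7, -207.8], dtype=float32), np.float32(147.5), np.float32(81.2), np.float32(9.56))
[((np.int32(307), np.int32(196), np.int32(64), np.int32(40), np.int32(1485)), array([338., 215.]))]
```

View pics/m9.png

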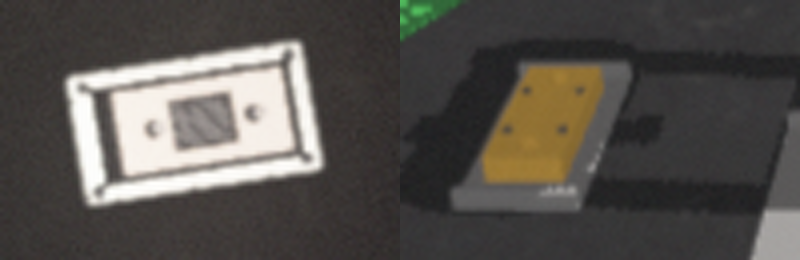

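Brass plate sits flat and square in the small tray (right crop). The white frame is on its dowels (left crop). I return for the frame.

Request:
step_arm --pt "0.04 0 -0.032 0 1 0 0.82" --pt "0.08 0 -0.064 0 2 0 0.82" --pt "0.12 0 -0.096 0 3 0 0.82" --pt "0.165 0 -0.132 0 4 0 0.82" --pt "0.21 0 -0.169 0 5 0 0.82" --pt "0.255 0 -0.205 0 6 0 0.82" --pt "0.3 0 -0.241 0 6 0 0.82" --pt "0.335 0 -0.269 0 6 0 0.82" --pt "0.35 0 -0.281 0 6 0 0.82" --pt "0.35 0 -0.281 0 6 0 0.82" --pt "0.35 0 -0.281 0 6 0 0.82"

```text
time: 19.25
tcp_pos: [0.4432, -0.2071, 0.1347]
tool_rot: [0.54, -0.54, 0.457, -0.456]
contact_force: [-0.5, 0.5, 0.3]
width: 0.0701
```

```bash
python3 -c "
from h import *
o,t,R=cur();print(o['time'],t,o['contact_force'],o['width']);print(go((.4443,-.2075,.0175),9.65))"
```

```text
19.25 [ 0.44319048 -0.20708779  0.13468642] [-0.48283602  0.54857433  0.32121779] 0.07005167026600059
('shift mm', array([  0.7, 117.2,   1.1]), 'turn', array([ 0.03,  0.  , -0.05]))
```

Request:
step_arm --pt "0.0 0.03 0.0005 0 0 0 0.82" --pt "0.0 0.07 0.0005 0 0 0 0.82" --pt "0.0 0.095 0.0005 0 0 0 0.82" --pt "0.0 0.108 0.0005 0 0 0 0.82" --pt "0.0 0.114 0.0005 0 0 0 0.82" --pt "0.0 0.114 0.0005 0 0 0 0.82" --pt "0.0 0.114 0.0005 0 0 0 0.82"

```text
time: 20.12
tcp_pos: [0.4441, -0.2079, 0.0219]
tool_rot: [0.54, -0.54, 0.456, -0.457]
contact_force: [0.3, -0.1, 0.3]
width: 0.0697
```

```bash
python3 -c "
from h import *
o,t,R=cur();print(o['time'],t,o['contact_force'],o['width']);print(go((.4443,-.2075,.0175),9.65))"
```

```text
20.125 [ 0.44412193 -0.20787065  0.02186857] [ 0.31501599 -0.11560708  0.27966875] 0.06968744892876555
('shift mm', array([-0.3,  4.4,  0.2]), 'turn', array([-0.05,  0.  ,  0.04]))
```

Request:
step_arm --pt "0.0 0.004 0.0 0 0 0 0.82" --pt "0.0 0.004 0.0 0 0 0 0.7" --pt "0.0 0.004 0.0 0 0 0 0.6" --pt "0.0 0.004 0.0 0 0 0 0.5" --pt "0.0 0.004 0.0 0 0 0 0.45" --pt "0.0 0.004 0.0 0 0 0 0.45" --force 25

```text
time: 20.88
tcp_pos: [0.4437, -0.2077, 0.0173]
tool_rot: [0.54, -0.54, 0.456, -0.456]
contact_force: [-2.5, 1.2, 6.3]
width: 0.0492
```

Request:
step_arm --pt "0 -0.001 0 0 0 0 0.45" --pt "0 -0.003 0 0 0 0 0.45" --pt "0 -0.006 0 0 0 0 0.45" --pt "0 -0.006 0 0 0 0 0.45" --force 60

```text
time: 21.38
tcp_pos: [0.4438, -0.2077, 0.0233]
tool_rot: [0.54, -0.54, 0.456, -0.456]
contact_force: [0.9, 0.3, -0.7]
width: 0.0476
```

Request:
step_arm --pt "0 -0.008 0 0 0 0 0.45" --pt "0 -0.016 0 0 0 0 0.45" --pt "0 -0.024 0 0 0 0 0.45" --pt "0 -0.032 0 0 0 0 0.45" --pt "0 -0.04 0 0 0 0 0.45" --pt "0 -0.06 0 0 0 0 0.45" --pt "0 -0.09 0 0 0 0 0.45" --pt "0 -0.1 0 0 0 0 0.45" --pt "0 -0.1 0 0 0 0 0.45"

```text
time: 22.5
tcp_pos: [0.4438, -0.2078, 0.1232]
tool_rot: [0.54, -0.54, 0.456, -0.456]
contact_force: [-0.5, -0.8, -1.3]
width: 0.0477
```

```bash
python3 -c "
from h import *
o,t,R=cur();print(o['time'],t,o['contact_force'],o['width']);print(go((.6146,-.2125,t[2]),14.6))"
```

```text
22.5 [ 0.44380711 -0.20775126  0.1231671 ] [-0.53830222 -0.80815098 -1.2729689 ] 0.04770918721482099
('shift mm', array([3.330e+01, 1.000e-01, 1.676e+02]), 'turn', array([-0.03, -4.95,  0.03]))
```

Request:
step_arm --pt "0.008 0 0.04 0 -1 0 0.45" --pt "0.017 0 0.085 0 -2.5 0 0.45" --pt "0.026 0 0.13 0 -4 0 0.45" --pt "0.032 0 0.158 0 -5 0 0.45" --pt "0.0333 0 0.1676 0 -5 0 0.45" --pt "0.0333 0 0.1676 0 -5 0 0.45" --pt "0.0333 0 0.1676 0 -5 0 0.45"

```text
time: 23.38
tcp_pos: [0.6136, -0.2124, 0.1229]
tool_rot: [-0.559, 0.56, -0.433, 0.432]
contact_force: [-0.1, -0.0, -1.3]
width: 0.0476
```

```bash
python3 -c "
from h import *
o,t,R=cur();print(o['time'],t,o['contact_force'],o['width'],o['q'].round(2));print(go((.6146,-.2125,-.0057),14.6))"
```

```text
23.375 [ 0.61359629 -0.21240916  0.1228689 ] [-0.14974441 -0.00553767 -1.33605726] 0.047561159078316075 [-0.45  0.35  1.38 -0.    1.42 -0.71]
('shift mm', array([  0.4, 128.6,   1. ]), 'turn', array([ 0.03,  0.02, -0.02]))
```

Request:
step_arm --pt "0 0.04 0 0 0 0 0.45" --pt "0 0.08 0 0 0 0 0.45" --pt "0 0.105 0 0 0 0 0.45" --pt "0 0.117 0 0 0 0 0.45" --pt "0 0.123 0 0 0 0 0.45" --pt "0 0.126 0 0 0 0 0.45" --pt "0 0.126 0 0 0 0 0.45"

```text
time: 24.25
tcp_pos: [0.6148, -0.2126, -0.0023]
tool_rot: [0.56, -0.56, 0.432, -0.432]
contact_force: [-0.1, -0.1, -0.7]
width: 0.0477
```

Request:
step_arm --pt "0 0.001 0 0 0 0 0.45" --pt "0 0.002 0 0 0 0 0.45" --pt "0 0.003 0 0 0 0 0.45" --pt "0 0.003 0 0 0 0 0.45"

```text
time: 24.75
tcp_pos: [0.6146, -0.2125, -0.0052]
tool_rot: [0.56, -0.56, 0.432, -0.432]
contact_force: [-4.1, 1.3, 8.0]
width: 0.0478
```

Request:
step_arm --pt "0 0 0 0 0 0 0.6" --pt "0 0 0 0 0 0 0.75" --pt "0 0 0 0 0 0 0.82" --pt "0 -0.02 0 0 0 0 0.85" --pt "0 -0.06 0 0 0 0 0.92" --pt "0 -0.1 0 0 0 0 0.95" --pt "0 -0.13 0 0 0 0 0.95" --pt "0 -0.13 0 0 0 0 0.95"

```text
time: 25.75
tcp_pos: [0.6156, -0.2129, 0.1283]
tool_rot: [0.56, -0.559, 0.43, -0.434]
contact_force: [0.3, -0.3, -0.4]
width: 0.081
```

```bash
python3 -c "
from h import *
o,t,R=cur();print(o['time'],t,o['contact_force'],o['width']);print(go((.4440,-.2076,t[2]),9.6))"
```

```text
25.75 [ 0.61562923 -0.21291921  0.12826504] [ 0.25500715 -0.32201661 -0.399272  ] 0.08095889683808552
('shift mm', array([ -48.5,   -0.9, -164.7]), 'turn', array([-0.25,  5.05,  0.19]))
```

Request:
step_arm --pt "-0.01 0 -0.035 0 1 0 0.95" --pt "-0.023 0 -0.08 0 2.5 0 0.95" --pt "-0.036 0 -0.125 0 4 0 0.95" --pt "-0.045 0 -0.154 0 5 0 0.95" --pt "-0.0485 0 -0.1647 0 5 0 0.95" --pt "-0.0485 0 -0.1647 0 5 0 0.95" --pt "-0.0485 0.04 -0.1647 0 5 0 0.95" --pt "-0.0485 0.075 -0.1647 0 5 0 0.95" --pt "-0.0485 0.1 -0.1647 0 5 0 0.95" --pt "-0.0485 0.11 -0.1647 0 5 0 0.95" --pt "-0.0485 0.11 -0.1647 0 5 0 0.95" --pt "-0.0485 0.11 -0.1647 0 5 0 0.95"

```text
time: 27.25
tcp_pos: [0.4436, -0.2074, 0.015]
tool_rot: [0.54, -0.54, 0.456, -0.457]
contact_force: [-0.6, 0.0, 0.1]
width: 0.0815
```

Run:
```python
from h import *
o,t,R=cur();print(o['time'],t,o['contact_force'],o['width']);print(go((.4440,-.2076,-.003),9.6))
s=manip.camera("side")
a=cv2.resize(s[145:210,250:350],None,fx=6,fy=6,interpolation=cv2.INTER_CUBIC)
b=cv2.resize(s[165:200,215:260],None,fx=4,fy=6*65/35,interpolation=cv2.INTER_CUBIC)
for z in(.03,.02):print(z,((topix("side",[(.4445,-.2076,z)])-[250,145])*6).round(0))
cv2.imwrite("pics/m10.png",np.hstack([a,b]))
```

```text
27.25 [ 0.44361875 -0.20743955  0.01498717] [-0.60159242  0.02447208  0.13752356] 0.08147438966435105
('shift mm', array([ 0.2, 18. ,  0.3]), 'turn', array([-0.05,  0.06,  0.05]))
0.03 [[246. 217.]]
0.02 [[245. 236.]]
```

View pics/m10.png

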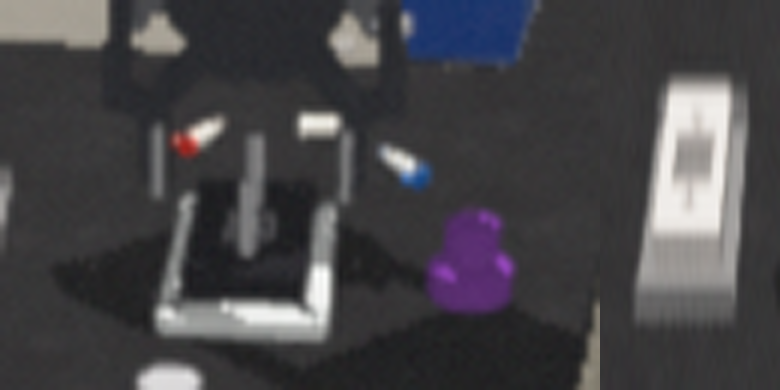

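The frame lies in the medium tray (right crop). The fingers straddle the black plate centrally (163 and 342) with the tips at y≈198. I descend and close.

Request:
step_arm --pt "0.0 0.006 0.0003 0 0 0 0.95" --pt "0.0 0.012 0.0003 0 0 0 0.95" --pt "0.0 0.0175 0.0003 0 0 0 0.95" --pt "0.0 0.0175 0.0003 0 0 0 0.8" --pt "0.0 0.0175 0.0003 0 0 0 0.7" --pt "0.0 0.0175 0.0003 0 0 0 0.6" --pt "0.0 0.0175 0.0003 0 0 0 0.58" --pt "0.0 0.0175 0.0003 0 0 0 0.55" --force 25

```text
time: 28.3
tcp_pos: [0.4433, -0.2071, -0.0032]
tool_rot: [0.54, -0.54, 0.456, -0.456]
contact_force: [-1.7, 0.5, 6.3]
width: 0.0591
```

Request:
step_arm --pt "0 -0.001 0 0 0 0 0.55" --pt "0 -0.003 0 0 0 0 0.55" --pt "0 -0.006 0 0 0 0 0.55" --pt "0 -0.006 0 0 0 0 0.55" --force 70

```text
time: 28.8
tcp_pos: [0.4433, -0.2071, 0.0027]
tool_rot: [0.54, -0.54, 0.456, -0.456]
contact_force: [0.1, -0.8, -1.4]
width: 0.0577
```

Request:
step_arm --pt "0 -0.008 0 0 0 0 0.55" --pt "0 -0.016 0 0 0 0 0.55" --pt "0 -0.024 0 0 0 0 0.55" --pt "0 -0.032 0 0 0 0 0.55" --pt "0 -0.04 0 0 0 0 0.55" --pt "0 -0.05 0 0 0 0 0.55" --pt "0 -0.065 0 0 0 0 0.55" --pt "0 -0.09 0 0 0 0 0.55" --pt "0 -0.115 0 0 0 0 0.55" --pt "0 -0.115 0 0 0 0 0.55"

```text
time: 30.05
tcp_pos: [0.444, -0.2076, 0.1196]
tool_rot: [0.54, -0.54, 0.455, -0.457]
contact_force: [0.7, -0.3, -2.4]
width: 0.0575
```

```bash
python3 -c "
from h import *
print(toworld('top',[(162,214.6)],.008))
o,t,R=cur();print(o['time'],t,o['contact_force'],o['width']);print(go((.4406,.2255,t[2]),12.9))"
```

```text
[[0.44214275 0.22525991]]
30.05 [ 0.44397904 -0.20758201  0.11962398] [ 0.73801997 -0.25046568 -2.35491082] 0.057546391523085945
('shift mm', array([-427.5,   -0.8,   69.3]), 'turn', array([-0.14, -3.25,  0.13]))
```

Request:
step_arm --pt "-0.04 0 0.006 0 0 0 0.55" --pt "-0.085 0 0.014 0 -1 0 0.55" --pt "-0.13 0 0.021 0 -1 0 0.55" --pt "-0.175 0 0.028 0 -2 0 0.55" --pt "-0.22 0 0.036 0 -2 0 0.55" --pt "-0.265 0 0.043 0 -3 0 0.55" --pt "-0.31 0 0.05 0 -3.2 0 0.55" --pt "-0.355 0 0.058 0 -3.2 0 0.55" --pt "-0.395 0 0.064 0 -3.2 0 0.55" --pt "-0.42 0 0.068 0 -3.2 0 0.55" --pt "-0.4275 0 0.0693 0 -3.2 0 0.55" --pt "-0.4275 0 0.0693 0 -3.2 0 0.55"

```text
time: 31.55
tcp_pos: [0.4396, 0.2258, 0.117]
tool_rot: [-0.553, 0.553, -0.441, 0.441]
contact_force: [-0.4, -0.9, -2.7]
width: 0.0577
```

```bash
python3 -c "
from h import *
o,t,R=cur();print(o['time'],t,o['contact_force'],o['width'],o['q'].round(2));print(go((.4406,.2255,-.0112),12.9))"
```

```text
31.55 [0.43962886 0.22575704 0.1170355 ] [-0.38951237 -0.86481124 -2.7118485 ] 0.057737056038787773 [ 0.32  0.04  1.76 -0.    1.34  0.09]
('shift mm', array([  0.4, 128.2,   1. ]), 'turn', array([ 0.05, -0.02,  0.01]))
```

Request:
step_arm --pt "0 0.04 0 0 0 0 0.55" --pt "0 0.08 0 0 0 0 0.55" --pt "0 0.105 0 0 0 0 0.55" --pt "0 0.117 0 0 0 0 0.55" --pt "0 0.123 0 0 0 0 0.55" --pt "0 0.125 0 0 0 0 0.55" --pt "0 0.125 0 0 0 0 0.55"

```text
time: 32.42
tcp_pos: [0.4403, 0.2261, -0.0068]
tool_rot: [0.553, -0.552, 0.441, -0.441]
contact_force: [-0.4, -0.2, -2.3]
width: 0.0577
```

Request:
step_arm --pt "0 0.001 0 0 0 0 0.55" --pt "0 0.002 0 0 0 0 0.55" --pt "0 0.003 0 0 0 0 0.55" --pt "0 0.004 0 0 0 0 0.55" --pt "0 0.0045 0 0 0 0 0.55" --pt "0 0.0045 0 0 0 0 0.55"

```text
time: 33.17
tcp_pos: [0.44, 0.2261, -0.0108]
tool_rot: [0.553, -0.553, 0.441, -0.441]
contact_force: [-9.1, -3.6, 22.0]
width: 0.0578
```

Request:
step_arm --pt "0 -0.0004 0 0 0 0 0.6" --pt "0 -0.0004 0 0 0 0 0.8" --pt "0 -0.0004 0 0 0 0 0.9" --pt "0 -0.02 0 0 0 0 0.92" --pt "0 -0.06 0 0 0 0 0.92" --pt "0 -0.1 0 0 0 0 0.92" --pt "0 -0.15 0 0 0 0 0.92" --pt "0.05 -0.17 -0.03 0 0 0 0.92" --pt "0.1 -0.17 -0.07 0 0 0 0.92" --pt "0.15 -0.17 -0.1 0 0 0 0.92" --pt "0.18 -0.17 -0.1 0 0 0 0.92" --pt "0.18 -0.17 -0.1 0 0 0 0.92"

```text
time: 34.67
tcp_pos: [0.3826, 0.0267, 0.1582]
tool_rot: [0.552, -0.552, 0.442, -0.442]
contact_force: [-0.3, 0.2, 0.5]
width: 0.0787
```

Run:
```python
from h import *
o,t,R=cur();print(o['time'],t,o['contact_force'],o['width'])
im=manip.camera("top");s=manip.camera("side")
cv2.imwrite("pics/raw_tE.png",im)
g=im.max(2);hsv=cv2.cvtColor(im,cv2.COLOR_BGR2HSV)
print("petri",rect("top",((g>100)*255).astype(np.uint8),(258,144),.015))
y=cv2.morphologyEx(cv2.inRange(hsv,(15,90,80),(35,255,255)),cv2.MORPH_CLOSE,np.ones((7,7)))
print("brass",rect("top",y,(172,143),.019))
a=cv2.resize(im[110:290,110:400],None,fx=2.7,fy=2.2,interpolation=cv2.INTER_CUBIC)
b=cv2.resize(s[145:320,130:347],(a.shape[1]//2,196),interpolation=cv2.INTER_CUBIC)
c=cv2.resize(s[245:315,205:275],(a.shape[1]-a.shape[1]//2,196),interpolation=cv2.INTER_CUBIC)
cv2.imwrite("pics/mE.png",np.vstack([a,np.hstack([b,c])]));print(a.shape)
```

```text
34.675 [0.38258674 0.02666899 0.15822351] [-0.33502913  0.20742528  0.47648129] 0.0786592164795145
petri (array([619.4,  -8.9], dtype=float32), np.float32(91.9), np.float32(90.4), np.float32(0.45))
brass (array([620.2, 203.9], dtype=float32), np.float32(87.0), np.float32(43.7), np.float32(15.7))
(396, 783, 3)
```

View pics/mE.png

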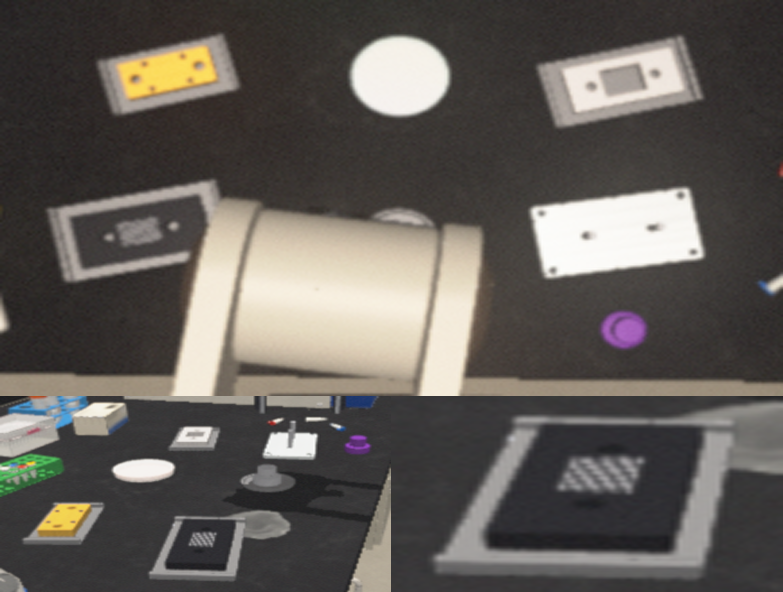

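Everything is in place in both views. The arm hides the inner end of the black plate, so I move it aside for one numeric check.

Request:
step_arm --pt "0 -0.04 0 0 0 0 0.92" --pt "0.04 -0.06 0 0 0 0 0.92" --pt "0.09 -0.06 0 0 0 0 0.92" --pt "0.14 -0.06 0 0 0 0 0.92" --pt "0.19 -0.06 0 0 0 0 0.92" --pt "0.22 -0.06 0 0 0 0 0.92" --pt "0.22 -0.06 0 0 0 0 0.92"

```text
time: 35.65
tcp_pos: [0.4318, -0.1868, 0.2173]
tool_rot: [-0.553, 0.553, -0.442, 0.441]
contact_force: [0.4, 0.6, 0.6]
width: 0.0786
```

Run:
```python
from h import *
im=manip.camera("top");g=im.max(2);o,t,R=cur();print(t,o["qvel"].round(3))
m=((g>140)*255).astype(np.uint8)
c=[c for c in cv2.findContours(m,cv2.RETR_CCOMP,cv2.CHAIN_APPROX_NONE)[0] if 800<cv2.contourArea(c)<6000]
for k in c:
    x,y=k.reshape(-1,2).mean(0)
    if x<240 and y>180: print((x,y),rect("top",cv2.drawContours(np.zeros_like(m),[k],-1,255,-1),(float(x),float(y)),.015))
w=((im.min(2)>175)*255).astype(np.uint8)
print("frame",rect("top",w,(330,150),.019))
```

```text
[ 0.43164374 -0.18581642  0.21752867] [ 0.022 -0.023  0.015  0.002  0.005  0.007]
(np.float64(90.22608695652174), np.float64(214.29565217391306)) (array([441.1, 400. ], dtype=float32), np.float32(76.5), np.float32(76.3), np.float32(-11.72))
(np.float64(160.7340425531915), np.float64(214.97340425531914)) (array([440.9, 224.4], dtype=float32), np.float32(153.2), np.float32(83.7), np.float32(12.95))
(np.float64(161.7655172413793), np.float64(214.86206896551724)) (array([441.2, 224. ], dtype=float32), np.float32(128.8), np.float32(66.5), np.float32(12.69))
frame (array([ 616.4, -213.3], dtype=float32), np.float32(103.9), np.float32(52.4), np.float32(14.62))
```

```bash
python3 -c "
from bench import manip
print(manip.sign_off())"
```

```text
the job is handed in; nothing more can be done
None
```

The cell is apart and handed in at about 36 s of the 128 s allowed. I lifted the weight, brass plate, white frame and black plate straight up in that order and set each in its own place; the base's dowels are bare.

**Last checks:**

| Part | Place | Centre offset from tray | Yaw of part / tray |
|---|---|---|---|
| Brass plate | small tray | about 1 mm | 15.7° / about 15.6° |
| White frame | medium tray | about 1.5 mm | 14.6° / 14.6° |
| Black plate | large tray | under 1 mm | 12.7° / 12.9° |

- **Weight:** it stands upright in the dish in the side view. I did not measure its final centre.
- **Petri dish:** it measured within about 1 mm of its first reading, so it appears unmoved.
- **Purple look-alike:** I did not touch it.

**What went wrong or disagreed:**
- **Fingertip position:** the images and a test close on empty air showed the fingertips about 10 to 25 mm above the reported TCP, depending on the opening. The interface text puts them below it. I worked from the images and the contact forces instead.
- **Grip width:** the width reading was up to about 3 mm under the true part sizes.
- **Unit slip:** the very first move row was in millimetres instead of metres. The per-row limit clamped it and nothing was touched.

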